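# Close and hold a bench lever press

## Robot

A 6-joint arm with a two-finger parallel gripper is mounted at the origin on the work surface. World frame = base frame: x ahead of the robot, y to its left, z up, the work surface at z = 0. Lengths are in m, angles in degrees, forces in N, time in s.
With the tool pointing down it reaches from about 0.325 to 0.85 m from the base axis. Payload 15.5 kg.
Tool frame: the origin (TCP) lies midway between the tips of the shut fingers; the grasp point (between the pads) lies 19 mm behind it; y points along the fingers, x is the direction in which the jaws open and shut, and the axes are right-handed (so a half turn about y gives the same grasp; the last joint's range is limited). The gripper opens to 91 mm and grips with 3 to 60 N. Pads are 32 mm wide; open, the fingers measure 118 mm over their backs; the gripper's body (76 mm by 178 mm) begins 60 mm behind the grasp point.
Start: joints at [-72.221, 28.281, 77.091, -0, 74.628, -5.472], TCP at [0.247, -0.574, 0.177] pointing down, gripper open.
Joint ranges: [-166.48, 166.48], [-47.26, 123.95], [12.59, 153.08], [-70.14, 250.14], [6.76, 159.57], [-176.63, 176.63]. Speed limits (degrees/s): [108.29, 108.29, 147.25, 172.46, 172.46, 172.46].

## Interface

Orientations are given as a 3x3 rotation matrix whose columns are the frame's x, y, z axes.
In Python, from bench import ctrl gives the robot as it stands. The module is installed in compiled form; this text tells all that it offers. Calls block until the motion is done:
- ctrl.goto(position, orientation): joint-space move of the TCP to a pose.
- ctrl.move_l(position, vel=0.15, ori=None, contact_N=None): straight line of the TCP; ori=None keeps the orientation; vel is the mean speed in m/s. With contact_N (N) it stops when the force on the tool has changed by that much, and returns True; else False.
- ctrl.movej(angles): joint-space move.
- ctrl.command_gripper(opening): opening from 0.0 (shut) to 1.0 (fully open); the grip force is fixed at half the most; returns when the fingers have stopped.
- ctrl.sleep(seconds).
- ctrl.ik(position, orientation): joint angles nearest the present ones, or None.
- ctrl.read_camera(name): name is "side" or "top"; returns the picture (420x560x3 uint8, blue, green, red); there is no depth.
- ctrl.camera_params(name): a dict with "fx", "fy", "cx", "cy" (pixels), "pose" (4x4, takes a point from camera to world coordinates). Camera axes: x right, y up, looking along -z (the intrinsics and any distortion apply to the point x, -y, -z); pixel columns grow to the right and rows downward; lengths in m; the calibration is good to about 2 mm. A picture is of the moment at which its call begins. camera_params takes no time and is no camera call.
A pose or a line that the arm cannot do raises ctrl.MotionError and nothing moves.
- ctrl.sign_off(): hands the job in, once; it reports no verdict.
Readings, each from a call of its own:
- ctrl.current_t(): time.
- ctrl.current_q(): joint angles.
- ctrl.current_dq(): joint speeds.
- ctrl.current_effort(): joint torques, N m.
- ctrl.current_tool_pos(): TCP position.
- ctrl.current_eef_rot(): TCP orientation.
- ctrl.current_contact_force(): force on the tool from outside, world axes, zero at the start.
- ctrl.current_wrist_torque(): the same for the moment, N m.
- ctrl.current_grip_width(): opening from 0.0 (shut) to 1.0 (fully open).
Only numpy, scipy, OpenCV 4.12 (cv2) and the standard library are available. Lean on these libraries where they do the work, as an engineer would, in place of code of your own. Each camera call takes 0.05 s, during which the arm holds its last target.

## Task

The small green press has been loaded with wooden slats: push its tray fully home, then flip the red safety catch well over towards the robot's side of the press, clear of the lever's tail, and then pull the wooden-handled lever all the way down and keep it there. The lever springs up if let go, so finish with the gripper still on its wooden handle, holding it down; leave the jar, the bowl and the chisel alone.

Things in the scene. Friction and masses are not known exactly. Their poses are not given: they have to be found in the camera images.
- press: Fixed green C-frame press; origin on the table under the tray's home place; x points away from the robot (yaw within 0.25 rad), y left, z up. In its frame: base 150 x 290 x 20 mm, y -200 to +90; column at y -84 with an arm over the tray, 138 mm high, 44 wide; pivot cheeks at y -90, 184 mm high; catch bracket at y -165, 113 mm high. A steel ram plate under the arm is geared to the lever.
- tray_knob (a point): Middle of the robot-side face of the tray's black knob: a disc 28 mm across, 12 mm thick, facing the press's -x, 59 mm above the table, on a 4 mm neck. Behind it the tray's front plate: 112 mm wide, top 77 mm above the table, its front face 16 mm behind this point. With the tray home, the 20 mm high base plate ends 1 mm behind this point.
- tray (a joint): How far the aluminium tray, with four slats fixed in it, stands out of the press towards the robot (m): 0 fully home against its stop, 0.065 farthest out; starts at 0.03 to 0.05. Slides along the press's x with about 2 N of friction and stays where it is left.
- catch_ball (a point): Centre of the red ball (26 mm across) at the tip of the red safety catch, an upright arm 14 (x) by 12 mm (y) thick, 112 mm from hinge to ball centre. A nose 57 mm above the hinge reaches 34 mm to the press's +y, over the lever's tail, and blocks the lever while the catch is upright. The nearest other part (pivot cheeks) is 45 mm from the ball's side and lower than it.
- catch_hinge (a point): Point on the catch's hinge axis, straight below the ball when the catch is upright, 100 mm above the table. The axis lies along the press's y.
- catch (a joint): Angle of the safety catch (rad): 0 upright (lever locked), growing as the ball swings over towards the robot (the press's -x) and down, to 1.25 at its stop, where it lies well over. Starts at 0 to 0.1. Stiff hinge: about 1 N at the ball moves it, and it stays where it is left.
- lever_handle: Round wooden handle of the lever, 26 mm thick and 100 mm long; origin at its centre, its y axis along the handle, outward; it turns stiffly about that axis as a sleeve. Centre 242 mm from the pivot, in the press's plane x = 0. At rest it stands 286 mm above the table and slopes up at 30 degrees; fully down it lies nearly level, 169 mm above the table, and clear of everything beneath.
- lever_hinge (a point): Point on the lever's pivot axis, in the handle's plane, 165 mm above the table. The axis lies along the press's x. The steel lever bar is 14 mm thick; its tail reaches 55 mm past the pivot on the catch's side.
- lever (a joint): Angle of the lever (rad): 0 raised at rest, growing as the handle is pulled down, 0.5 fully down at its stop. A spring pushes it back up: about 4 N at the handle at the start of the pull, 8 N fully down. With the catch upright it is blocked and an ordinary pull gets it no farther than about 0.15.
- jar: Bystander: amber glass jar with yellow lid, 52 mm across, 85 mm high, standing left of the tray on the robot's side; origin at the middle of its foot.
- bowl: Bystander: small steel bowl, 100 mm across, 45 mm high, on the table behind the press; origin at the middle of its foot.
- chisel: Bystander: wood chisel lying flat right of the tray on the robot's side, 190 mm long, 18 mm high; origin at its underside near the middle, x axis towards its blade.

How it is judged:
By the outcome, as a careful person would: the job done as asked, in the order asked, and still so for the second after the job is handed in, while the arm keeps its last pose, push and grip.
It also fails if it takes over 64 s, if anything falls off the work surface, if the arm or the gripper's body presses on something with over 40 N, if the wrist force passes 120 N, or if a joint passes its speed limit or range.

## Working session

There is one attempt and no reset: what is moved stays moved. The work goes in short steps, each a Python script; the robot and the scene stay as the last script left them, time stands still between calls to the robot, and variables do not carry over. Pictures are saved under pics/ and viewed, and the job is handed in when it is done.

```bash
mkdir -p pics
python3 - <<'E'
from bench import ctrl
import cv2,numpy as np
np.set_printoptions(precision=4,suppress=True)
for n in("side","top"):
    cv2.imwrite(f"pics/{n}0.png",ctrl.read_camera(n)); print(n,ctrl.camera_params(n))
print(ctrl.current_t(),ctrl.current_tool_pos(),ctrl.current_eef_rot(),ctrl.current_grip_width())
E
```

```text
side {'fx': 459.713676648468, 'fy': 459.713676648468, 'cx': 278.4398609606807, 'cy': 209.11361212017556, 'pose': array([[-0.9798,  0.1139, -0.1642,  0.4645],
       [-0.1998, -0.5616,  0.8029,  0.6714],
       [-0.0008,  0.8195,  0.573 ,  0.6359],
       [ 0.    ,  0.    ,  0.    ,  1.    ]])}
top {'fx': 434.5303282134037, 'fy': 434.5303282134037, 'cx': 277.757518055049, 'cy': 211.11434548815487, 'pose': array([[ 0.0251,  0.9946, -0.1008,  0.4992],
       [-0.9996,  0.0233, -0.0183, -0.007 ],
       [-0.0159,  0.1013,  0.9947,  1.0197],
       [ 0.    ,  0.    ,  0.    ,  1.    ]])}
0.1 [ 0.2466 -0.5739  0.1766] [[ 0.3947 -0.0003  0.9188]
 [-0.9188  0.001   0.3947]
 [-0.0011 -1.      0.0001]] 1.0035896889344826
```

View pics/side0.png

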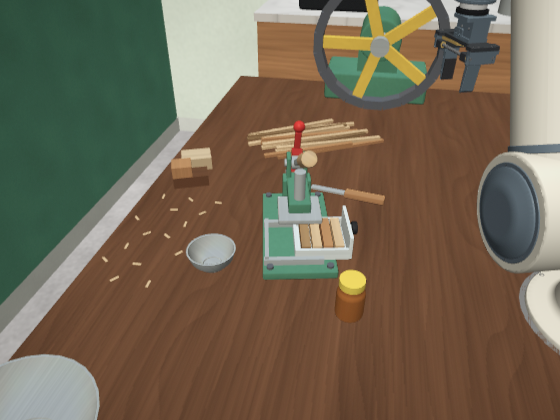

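View pics/top0.png

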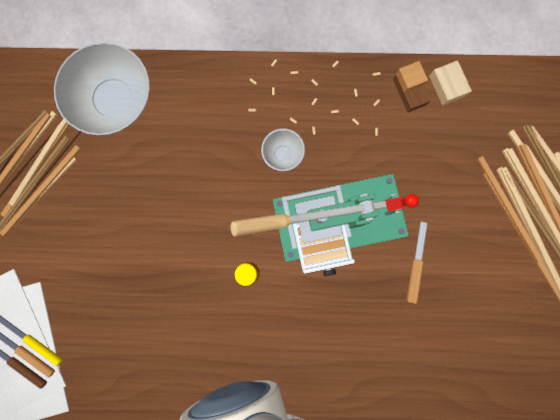

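The side view shows the press at about (300,230), the jar at (350,297) and the catch ball at (299,127). In the top view the handle runs from (233,228) to (287,220), the ball is at (411,201) and the knob at (330,272). I'll zoom in for precise pixel positions.

Run:
```python
import cv2
a=cv2.imread("pics/side0.png");b=cv2.imread("pics/top0.png")
c=cv2.resize(a[110:330,220:400],None,fx=2.7,fy=2.7,interpolation=cv2.INTER_CUBIC);cv2.imwrite("pics/s1.png",c)
c=cv2.resize(b[160:310,220:440],None,fx=3.5,fy=3.5,interpolation=cv2.INTER_CUBIC);cv2.imwrite("pics/t1.png",c)
```

```text
(no output)
```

View pics/s1.png

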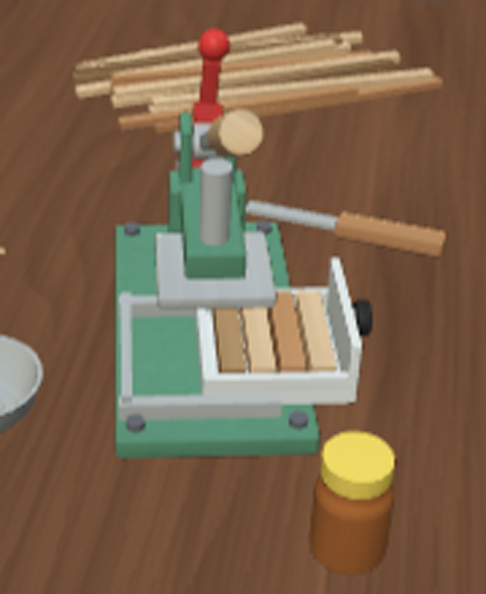

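View pics/t1.png

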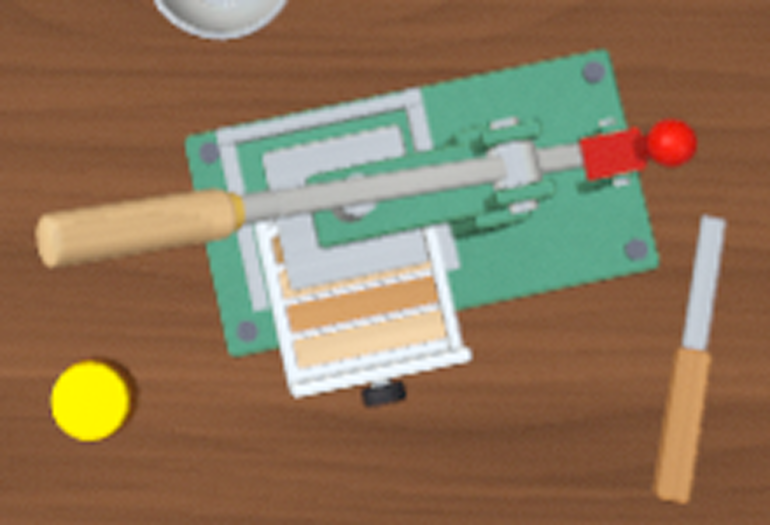

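```bash
cat > h.py <<'E'
import numpy as np
from bench import ctrl
np.set_printoptions(precision=4,suppress=True)
def proj(n,P):
    c=ctrl.camera_params(n);T=np.linalg.inv(c["pose"]);p=T[:3,:3]@np.asarray(P)+T[:3,3]
    return np.array([c["cx"]+c["fx"]*p[0]/-p[2],c["cy"]+c["fy"]*-p[1]/-p[2]])
def onplane(n,uv,z):
    c=ctrl.camera_params(n);d=c["pose"][:3,:3]@np.array([(uv[0]-c["cx"])/c["fx"],-(uv[1]-c["cy"])/c["fy"],-1]);o=c["pose"][:3,3]
    return o+d*(z-o[2])/d[2]
E
cat > fit.py <<'E'
from h import *
from scipy.optimize import least_squares
t=lambda u,v:(u/3.5+220,v/3.5+160)
s=lambda u,v:(u/2.7+220,v/2.7+110)
K=[("top",(.075,.09,.02),t(187,137)),("top",(.075,-.2,.02),t(605,51)),("top",(-.075,-.2,.02),t(658,266)),("top",(-.075,.09,.02),t(231,354)),
("side",(-.075,.09,.02),s(317,437)),("side",(.075,.09,.02),s(117,443)),("side",(.075,-.2,.02),s(117,227)),
("top","ball",t(671,143)),("side","ball",s(214,44)),("top",(0,.163,.311),t(47,240)),("side",(0,.163,.311),s(242,132)),
("top","knob",t(385,402)),("side","knob",s(370,317))]
def W(p,q):
    c,si=np.cos(p[2]),np.sin(p[2]);return np.array([p[0]+c*q[0]-si*q[1],p[1]+si*q[0]+c*q[1],q[2]])
def pt(p,P):
    if P=="ball":P=(p[5]-.112*np.sin(p[4]),-.165,.1+.112*np.cos(p[4]))
    if P=="knob":P=(-.074-p[3],p[6],.059)
    return W(p,P)
def f(p):
    return np.r_[np.concatenate([proj(n,pt(p,P))-uv for n,P,uv in K]),p[5]*500,p[6]*500]
r=least_squares(f,[.5,0,.1,.04,.05,0,0],loss="soft_l1")
print(r.x);print(r.fun[:-2].reshape(-1,2))
p=r.x
print("knob",pt(p,"knob"),"ball",pt(p,"ball"),"hinge",W(p,(0,-.165,.1)),"handle",W(p,(0,.1196,.286)),"pivot",W(p,(0,-.09,.165)))
print("jar",onplane("top",t(91,401),.085),"chisel",onplane("top",t(712,220),.01),onplane("top",t(673,498),.01))
E
python3 fit.py
```

```text
[ 0.5763 -0.0783  0.2285  0.0474  0.0748  0.     -0.0002]
[[-1.7712 -0.3284]
 [ 1.0418 -1.0307]
 [ 0.94    0.8175]
 [-1.1706  1.4317]
 [ 1.3693 -0.8952]
 [-1.1062 -1.635 ]
 [-0.9287 -2.1398]
 [-0.2159  0.3644]
 [-0.3358 -0.4188]
 [-1.5976  0.7902]
 [-0.4005 -0.4695]
 [-0.4229  0.5677]
 [-0.4288 -0.5363]]
knob [ 0.4581 -0.106   0.059 ] ball [ 0.6055 -0.2409  0.2117] hinge [ 0.6136 -0.239   0.1   ] handle [0.5492 0.0381 0.286 ] pivot [ 0.5967 -0.166   0.165 ]
jar [0.4564 0.0746 0.085 ] chisel [ 0.5822 -0.3265  0.01  ] [ 0.4003 -0.2997  0.01  ]
```

```bash
cat >> h.py <<'E'
PX,PY,YAW=.5763,-.0783,.2285
ex=np.array([np.cos(YAW),np.sin(YAW),0]);ey=np.array([-np.sin(YAW),np.cos(YAW),0]);ez=np.array([0,0,1.])
O=np.array([PX,PY,0])
def W(x,y,z):return O+ex*x+ey*y+ez*z
def R(x,y):return np.column_stack([x,y,np.cross(x,y)])
def tilt(th,s=1): # pointing along ex/down, th below horizontal
    t=np.radians(th);return R(s*ey,ex*np.cos(t)-ez*np.sin(t))
def leverR(a,s=1):
    b=np.pi/6-a;return R(s*ex,ey*np.sin(b)-ez*np.cos(b))
def leverP(a,r=.242,d=.019): # TCP with grasp point on handle
    b=np.pi/6-a;n=ey*np.sin(b)-ez*np.cos(b)
    return W(0,-.09,.165)+r*(ey*np.cos(b)+ez*np.sin(b))+d*n
E
python3 - <<'E'
from h import *
print("q",ctrl.current_q())
for th in(45,60,75):
  for s in(1,-1):
    print(th,s,[ctrl.ik(W(x,0,.052),tilt(th,s)) for x in(-.16,-.085)])
D=[R(s*ey,-ez) for s in(1,-1)]
for M in D: print("catch",ctrl.ik(W(0,-.165,.3),M),ctrl.ik(W(-.106,-.165,.116),M))
for s in(1,-1):
  print("lev",s,[ctrl.ik(leverP(a,d=d),leverR(a,s)) for a,d in((0,-.07),(0,.019),(.5,.019))])
E
```

```text
q [-72.2221  28.3114  77.123    0.0015  74.6269  -5.4706]
45 1 [array([-64.0859,  45.1031, 147.1997, 113.7926,  48.8957,  73.9946]), array([-47.8309,  40.176 , 139.429 , 118.73  ,  44.8091,  90.4899])]
45 -1 [array([ -64.0859,   45.1031,  147.1997,  113.7926,   48.8957, -106.0054]), array([-47.8309,  40.176 , 139.429 , 118.73  ,  44.8091, -89.5101])]
60 1 [array([-46.7931,  26.3768, 135.3598,  85.6145,  25.7077, 128.6776]), array([-35.2376,  27.2199, 127.59  ,  79.7125,  22.3085, 146.8833])]
60 -1 [array([-46.7931,  26.3768, 135.3598,  85.6145,  25.7077, -51.3224]), array([-35.2376,  27.2199, 127.59  ,  79.7125,  22.3085, -33.1167])]
75 1 [array([ -32.8817,   21.789 ,  123.2411,   24.6135,   26.5396, -157.2669]), array([ -25.2289,   24.8831,  114.9547,   18.9353,   29.6408, -143.9618])]
75 -1 [array([-32.8817,  21.789 , 123.2411,  24.6135,  26.5396,  22.7331]), array([-25.2289,  24.8831, 114.9547,  18.9353,  29.6408,  36.0382])]
catch [ -26.4719   26.5439   60.9575   -0.       92.4985 -129.564 ] [ -33.2195   28.0379   88.6323   -0.       63.3298 -136.3116]
catch [-26.4719  26.5439  60.9575  -0.      92.4985  50.436 ] [-33.2195  28.0379  88.6323  -0.      63.3298  43.6884]
lev 1 [array([-22.589 ,  23.9328,  66.1093,  25.1196, 106.9179, -31.8949]), array([-19.1543,  24.9069,  76.4139,  25.1295,  95.255 , -33.6119]), array([  0.1653,  23.6363,  90.0259,   1.4355,  66.6469, -13.4994])]
lev -1 [array([-22.589 ,  23.9328,  66.1093,  25.1196, 106.9179, 148.1051]), array([-19.1543,  24.9069,  76.4139,  25.1295,  95.255 , 146.3881]), array([  0.1653,  23.6363,  90.0259,   1.4355,  66.6469, 166.5006])]
```

Run:
```python
from h import *
import cv2
M=tilt(70,-1)
ctrl.goto(W(-.19,0,.11),M)
ctrl.command_gripper(0.0)
ctrl.move_l(W(-.17,0,.052),vel=.12)
print(ctrl.current_t(),ctrl.current_contact_force(),(ctrl.current_tool_pos()-O)@np.c_[ex,ey,ez])
c=ctrl.move_l(W(-.07,0,.052),vel=.035,contact_N=14)
print(c,ctrl.current_t(),ctrl.current_contact_force(),(ctrl.current_tool_pos()-O)@np.c_[ex,ey,ez])
for n in("side","top"):
    cv2.imwrite(f"pics/{n}2.png",ctrl.read_camera(n))
a=cv2.imread("pics/side2.png")[110:330,220:400];b=cv2.imread("pics/top2.png")[160:310,220:440]
cv2.imwrite("pics/s2c.png",cv2.resize(a,None,fx=2.7,fy=2.7,interpolation=cv2.INTER_CUBIC))
```

```text
3.85 [ 0.9723  0.4983 -0.5962] [-0.1701  0.0001  0.0521]
False 6.8583 [0.2669 0.5608 0.0668] [-0.0701  0.      0.052 ]
```

View pics/s2c.png

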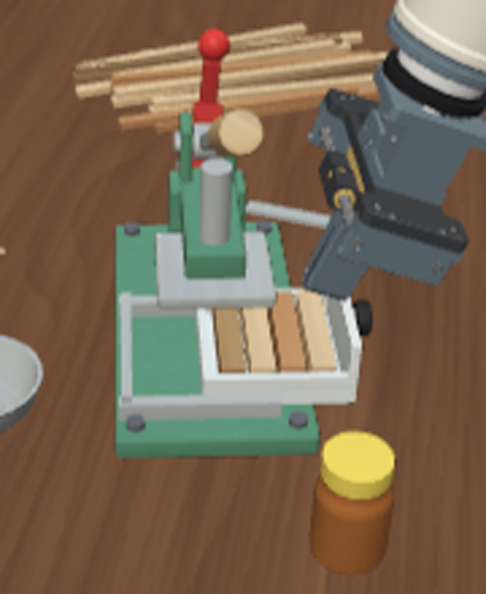

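Run:
```python
from h import *
import cv2
for n in("side","top"):
    print(n,proj(n,ctrl.current_tool_pos()),proj(n,W(-.121,0,.059)))
print(ctrl.current_grip_width(),ctrl.current_tool_pos(),ctrl.current_eef_rot())
b=cv2.imread("pics/top2.png")[160:310,220:440]
cv2.imwrite("pics/t2c.png",cv2.resize(b,None,fx=3.5,fy=3.5,interpolation=cv2.INTER_CUBIC))
```

```text
side [331.6996 230.0451] [356.4084 226.9454]
top [324.1769 252.3336] [329.424  275.2407]
0.007684097112831696 [ 0.5081 -0.0942  0.052 ] [[ 0.2264  0.3331  0.9153]
 [-0.974   0.0775  0.2127]
 [-0.     -0.9397  0.342 ]]
```

View pics/t2c.png

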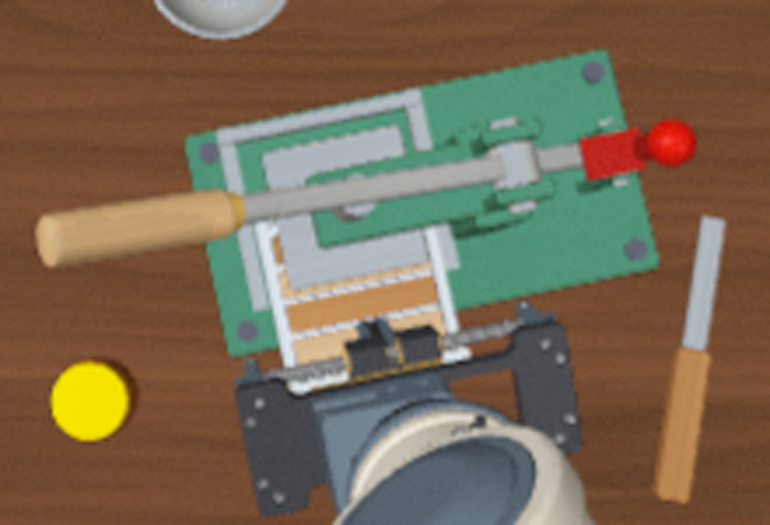

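View pics/side2.png

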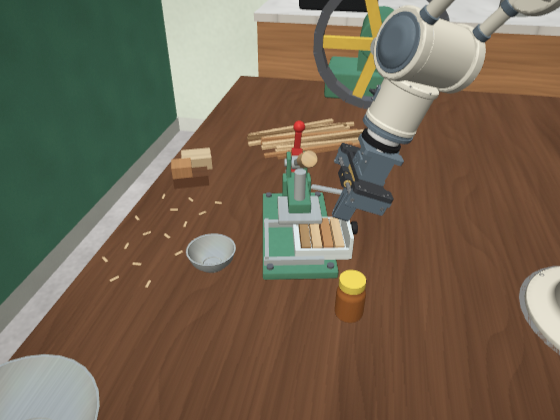

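Run:
```python
from h import *
import cv2
a=cv2.imread("pics/side2.png");b=cv2.imread("pics/top2.png")
c=cv2.resize(a[150:270,290:400],None,fx=5,fy=5,interpolation=cv2.INTER_CUBIC)
p=ctrl.current_tool_pos();M=ctrl.current_eef_rot()
for k,col in((0,(0,0,255)),(.019,(0,255,0)),(.079,(255,0,0))):
    u=proj("side",p-M[:,1]*k);cv2.circle(c,tuple(int(v) for v in (u-(290,150))*5),5,col,-1)
a0=cv2.imread("pics/side0.png")[0:120,420:530];d=cv2.resize(a0,None,fx=2,fy=2)
u=proj("side",[ 0.2466,-0.5739,0.1766]);print(u);cv2.circle(d,tuple(int(v) for v in (u-(420,0))*2),3,(0,0,255),-1)
out=np.zeros((600,780,3),np.uint8);out[:,:550]=c;out[:240,560:780]=d
cv2.imwrite("pics/z2.png",out)
```

```text
[451.7769  97.4089]
```

View pics/z2.png

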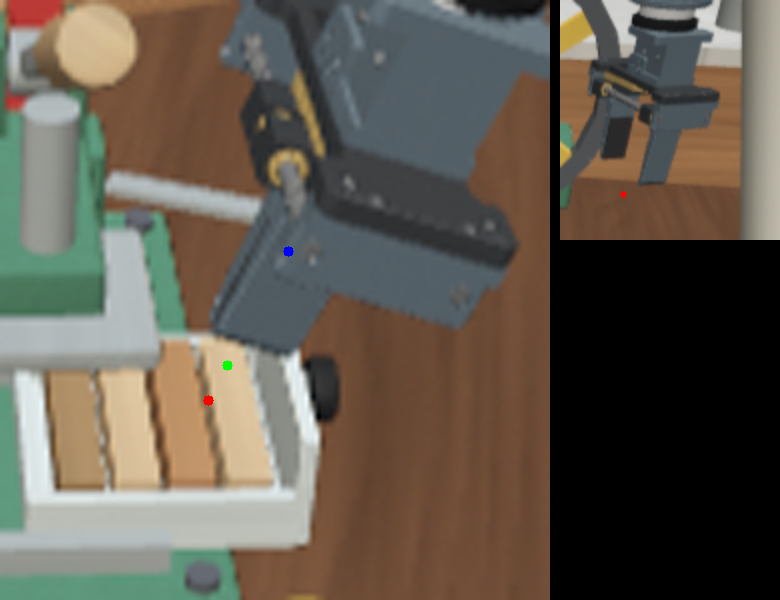

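Run:
```python
from h import *
import cv2
a=cv2.imread("pics/side2.png")[30:280,280:480].copy();b=cv2.imread("pics/top2.png")[180:380,230:430].copy()
p=ctrl.current_tool_pos();M=ctrl.current_eef_rot()
ims=[]
for n,im,o,s in(("side",a,(280,30),2),("top",b,(230,180),2)):
    c=cv2.resize(im,None,fx=s,fy=s,interpolation=cv2.INTER_CUBIC)
    for k in(0,.05,.1,.15,.2,.25):
        u=proj(n,p-M[:,1]*k);cv2.circle(c,tuple(int(v) for v in (u-o)*s),3,(0,0,255),-1)
    # jaw direction at body
    for d in(-.059,.059):
        u=proj(n,p-M[:,1]*.079+M[:,0]*d);cv2.circle(c,tuple(int(v) for v in (u-o)*s),3,(0,255,255),-1)
    ims.append(c)
out=np.zeros((500,800,3),np.uint8);out[:500,:400]=ims[0];out[:400,400:]=ims[1]
cv2.imwrite("pics/z3.png",out)
```

```text
(no output)
```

View pics/z3.png

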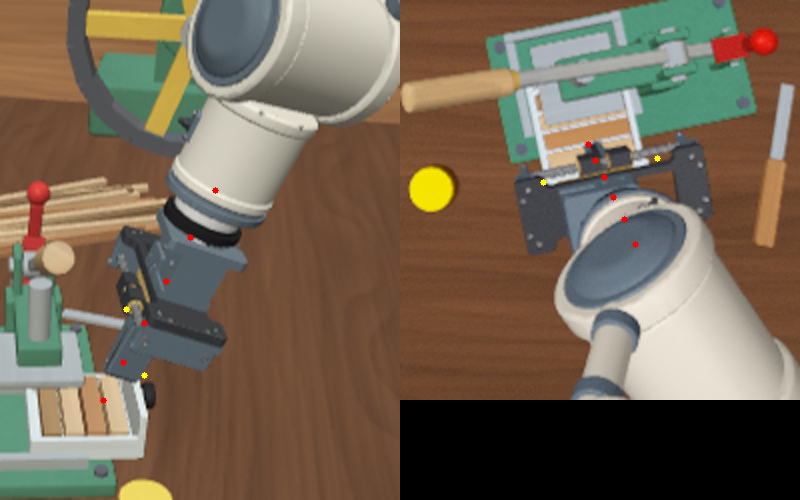

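The fingertips passed over the tray. They look about 30 mm short of the reported TCP, and no contact force registered. Next I'll back out and measure the real tip with both cameras and a gentle touch on the table.

Run:
```python
from h import *
import cv2
ctrl.move_l(W(-.19,0,.06),vel=.2)
D=R(-ey,-ez)
ctrl.goto(W(-.17,0,.06),D)
print(ctrl.current_t(),ctrl.current_tool_pos(),ctrl.current_contact_force())
ims=[]
p=ctrl.current_tool_pos()
for n in("side","top"):
    im=ctrl.read_camera(n);cv2.imwrite(f"pics/{n}3.png",im);u=proj(n,p);print(n,u)
    x,y=int(u[0])-40,int(u[1])-50
    c=cv2.resize(im[y:y+100,x:x+80],None,fx=5,fy=5,interpolation=cv2.INTER_CUBIC);cv2.circle(c,tuple(int(v) for v in (u-(x,y))*5),4,(0,0,255),-1);ims.append(c);print(x,y)
cv2.imwrite("pics/z4.png",np.hstack(ims))
c=ctrl.move_l([p[0],p[1],-.045],vel=.05,contact_N=5)
print(c,ctrl.current_t(),ctrl.current_tool_pos(),ctrl.current_contact_force())
```

```text
8.6667 [ 0.4107 -0.1161  0.0597] [-0.0229 -0.2173 -0.2718]
side [379.9564 226.4504]
339 176
top [333.9766 297.5691]
293 247
True 10.4833 [ 0.4107 -0.1162 -0.0366] [-0.3197  0.4833 15.6956]
```

View pics/z4.png

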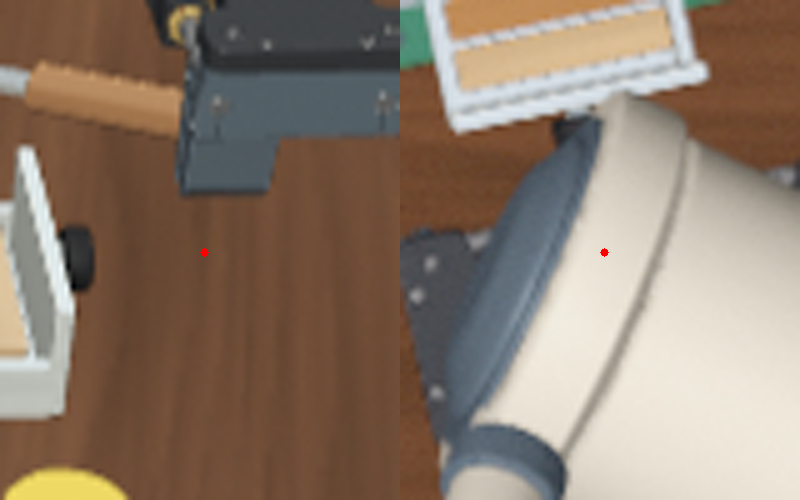

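Run:
```python
from h import *
f=.0355
p=np.array([.4107,-.1161,.0597]);D=R(-ey,-ez)
M=tilt(70,-1);q=np.array([.5081,-.0942,.052])
# near-camera face tip corners: jaw half-thickness .0135 toward +ey, +-.016 along tool z
for nm,P,A,obs in(("down",p,D,[(376,214.8),(392.6,214.4)]),("tilt",q,M,[(332.5,215.5),(348.5,220.2)])):
  for h,off in(("axis",-A[:,1]*f),("z",ez*f)):
    print(nm,h,[proj("side",P+off+ey*.0135+A[:,2]*s) for s in(.016,-.016)],obs)
print((ctrl.current_tool_pos()-O)@np.c_[ex,ey,ez],ctrl.current_effort())
```

```text
down axis [array([375.6433, 216.5506]), array([391.5085, 216.2848])] [(376, 214.8), (392.6, 214.4)]
down z [array([375.6433, 216.5506]), array([391.5085, 216.2848])] [(376, 214.8), (392.6, 214.4)]
tilt axis [array([332.3356, 218.8199]), array([346.7965, 222.9387])] [(332.5, 215.5), (348.5, 220.2)]
tilt z [array([326.3677, 218.0593]), array([340.8965, 222.1903])] [(332.5, 215.5), (348.5, 220.2)]
[-0.1699  0.0006 -0.0366] [ -0.0596 -64.2788  -8.9296   0.0405  -0.4508   0.0006]
```

The side view shows the tip at about (384,214), while the reported TCP projects to (380,226). The table touch came at a reported z of -0.0366. So the real fingertips end about 36 mm behind the reported TCP along the tool axis, and I'll allow for that in every command.

```bash
cat >> h.py <<'E'
F=.036
def T(P,M):return np.asarray(P)+M[:,1]*F   # commanded TCP for a true tip at P
def tip():return (ctrl.current_tool_pos()-ctrl.current_eef_rot()[:,1]*F-O)@np.c_[ex,ey,ez]
E
python3 - <<'E'
from h import *
import cv2
M=tilt(70,-1)
p=ctrl.current_tool_pos()
ctrl.move_l(p+[0,0,.07],vel=.2)
ctrl.goto(T(W(-.17,0,.053),M),M)
print(ctrl.current_t(),ctrl.current_contact_force(),tip())
c=ctrl.move_l(T(W(-.075,0,.053),M),vel=.04,contact_N=14)
print(c,ctrl.current_t(),ctrl.current_contact_force(),tip())
for n in("side","top"):
    cv2.imwrite(f"pics/{n}5.png",ctrl.read_camera(n))
a=cv2.imread("pics/side5.png")[110:330,220:400]
cv2.imwrite("pics/s5c.png",cv2.resize(a,None,fx=2.7,fy=2.7,interpolation=cv2.INTER_CUBIC))
E
```

```text
12.1083 [ 0.3023  0.5461 -0.2683] [-0.17    0.0001  0.0526]
True 13.8833 [-9.0938 -6.9231  5.599 ] [-0.0903  0.0004  0.0526]
```

View pics/s5c.png

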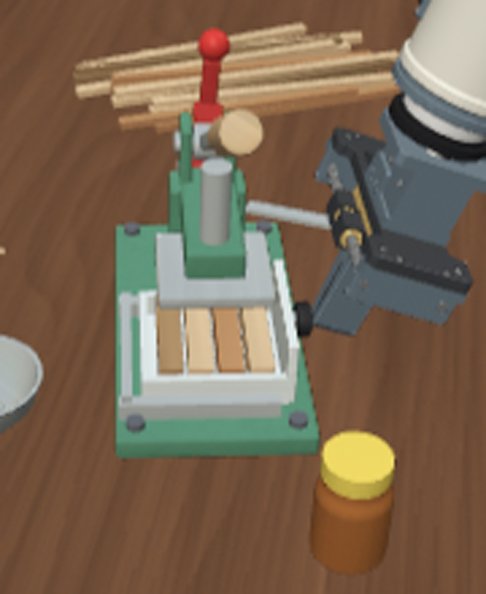

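Run:
```python
from h import *
M=tilt(70,-1)
c=ctrl.move_l(T(W(-.083,0,.053),M),vel=.03,contact_N=10)
print(c,ctrl.current_t(),ctrl.current_contact_force(),tip())
print(proj("side",W(-.076,0,.059)),"obs knob",(304/2.7+220,317/2.7+110))
ctrl.move_l(T(W(-.17,0,.06),M),vel=.2)
D=[R(s*ey,-ez) for s in(1,-1)]
print(ctrl.current_t(),ctrl.current_q())
for d in D: print(ctrl.ik(T(W(0,-.165,.3),d),d))
```

```text
True 14.1917 [-12.5634  -8.1797   7.8634] [-0.0901  0.001   0.0521]
[334.7798 227.3182] obs knob (332.5925925925926, 227.4074074074074)
14.7417 [-36.5868  26.4835 128.3501  51.9888  19.1718  -8.2736]
[ -26.4719   27.5632   64.5813   -0.       87.8555 -129.564 ]
[-26.4719  27.5632  64.5813  -0.      87.8555  50.436 ]
```

Run:
```python
from h import *
import cv2
M=tilt(70,-1);D=R(-ey,-ez)
ctrl.move_l(T(W(-.17,-.04,.2),M),vel=.3)
ctrl.goto(T(W(-.0084,-.165,.28),D),D)
ctrl.command_gripper(0.56)
print(ctrl.current_t(),ctrl.current_grip_width())
c=ctrl.move_l(T(W(-.0084,-.165,.197),D),vel=.12,contact_N=6)
print(c,ctrl.current_t(),ctrl.current_contact_force(),tip())
for n in("side","top"):
    cv2.imwrite(f"pics/{n}6.png",ctrl.read_camera(n))
a=cv2.imread("pics/side6.png")[80:230,220:400]
cv2.imwrite("pics/s6c.png",cv2.resize(a,None,fx=4,fy=4,interpolation=cv2.INTER_CUBIC))
```

```text
17.7417 0.5601474668525787
False 18.5833 [1.0338 0.3523 1.2413] [-0.0081 -0.1653  0.1977]
```

View pics/s6c.png

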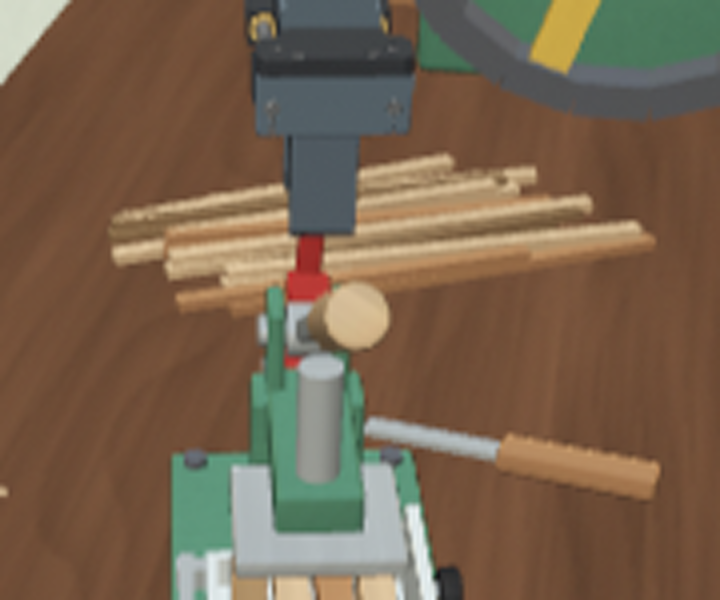

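Run:
```python
from h import *
t=ctrl.current_tool_pos();A=ctrl.current_eef_rot()
for f in(0,.018,.036,.045): print(f,[proj("side",t-A[:,1]*f+ey*.039+A[:,2]*s) for s in(.016,-.016)])
i=np.array([.2466,-.5739,.1766]);B=np.column_stack([[.3947,-.9188,0],[0,0,-1],[.9188,.3947,0]])
for f in(0,.018,.036,.045): print(f,[proj("side",i-B[:,1]*f-B[:,0]*.059+B[:,2]*s) for s in(.016,-.016)], [((640-560)/2+420,183/2),((668-560)/2+420,184/2)])
```

```text
0 [array([291.9071, 154.7288]), array([306.6625, 154.5429])]
0.018 [array([292.0526, 147.2779]), array([306.9625, 147.0956])]
0.036 [array([292.2012, 139.669 ]), array([307.2689, 139.4904])]
0.045 [array([292.2767, 135.8038]), array([307.4245, 135.6271])]
0 [array([457.7024, 106.3193]), array([469.077, 105.325])] [(460.0, 91.5), (474.0, 92.0)]
0.018 [array([459.2813,  99.5994]), array([470.7488,  98.6269])] [(460.0, 91.5), (474.0, 92.0)]
0.036 [array([460.8882,  92.7598]), array([472.4502,  91.8098])] [(460.0, 91.5), (474.0, 92.0)]
0.045 [array([461.7025,  89.294 ]), array([473.3123,  88.3557])] [(460.0, 91.5), (474.0, 92.0)]
```

Run:
```python
from h import *
import cv2
D=R(-ey,-ez)
ctrl.command_gripper(0.0)
print(ctrl.current_t(),ctrl.current_grip_width()*91,ctrl.current_contact_force())
t=tip(); bx,bz=t[0],t[2]+.015
for a in np.r_[np.linspace(.2,1.2,6),1.25]:
    c=ctrl.move_l(T(W(-.112*np.sin(a),-.165,.1+.112*np.cos(a)-.015),D),vel=.09,contact_N=25)
    print(round(a,2),c,ctrl.current_contact_force(),tip(),round(ctrl.current_grip_width()*91,1))
    if c:break
print(ctrl.current_t())
for n in("side","top"):
    cv2.imwrite(f"pics/{n}7.png",ctrl.read_camera(n))
a=cv2.imread("pics/side7.png")[80:230,220:400]
cv2.imwrite("pics/s7c.png",cv2.resize(a,None,fx=4,fy=4,interpolation=cv2.INTER_CUBIC))
```

```text
19.2167 24.274825503968753 [ 1.4072 -6.9611 -0.6678]
0.2 False [ 0.7462 -6.4126 -0.2248] [-0.0223 -0.1663  0.1953] 24.2
0.4 False [ 2.2137 -7.1722 -0.553 ] [-0.0436 -0.1663  0.1885] 24.0
0.6 False [ 1.8579 -6.0057 -1.548 ] [-0.0632 -0.1663  0.1777] 24.3
0.8 False [ 2.7868 -8.5277 -0.5398] [-0.0802 -0.1664  0.1632] 24.2
1.0 False [ 1.7907 -6.7943  0.307 ] [-0.0941 -0.1664  0.1456] 24.2
1.2 False [ 2.8097 -6.7668  0.1855] [-0.1041 -0.1664  0.1257] 23.8
1.25 False [ 2.3493 -7.6612 -0.4207] [-0.1059 -0.1664  0.1205] 24.3
21.775
```

View pics/s7c.png

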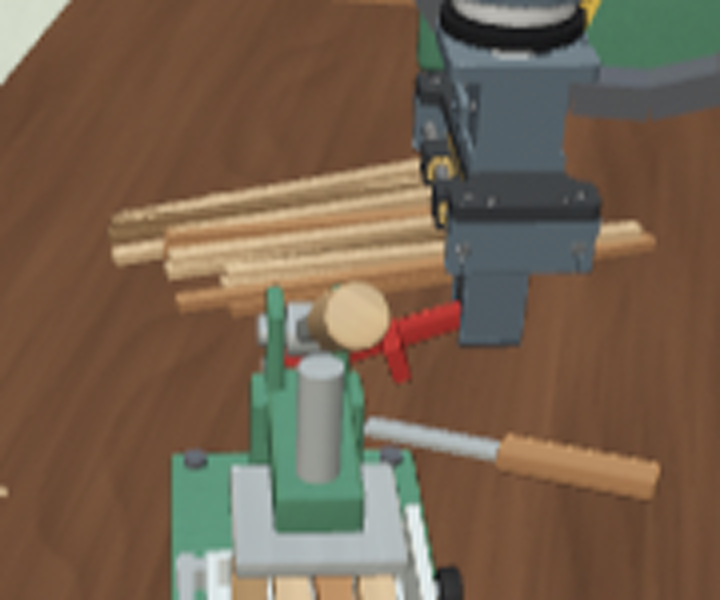

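The red arm now lies over towards the robot, with the ball in the gripper at about (342,158) in the side view and the nose at (320,172), clear of the tail. Now I'll release it and take the lever handle.

Run:
```python
from h import *
import cv2
D=R(-ey,-ez);L=leverR(0)
def P(a,d):return leverP(a,.242,d)
ctrl.command_gripper(0.56)
ctrl.move_l(T(W(-.106,-.165,.33),D),vel=.25)
ctrl.goto(T(P(0,-.05),L),L)
ctrl.command_gripper(0.7)
print(ctrl.current_t(),ctrl.current_contact_force())
c=ctrl.move_l(T(P(0,.016),L),vel=.12,contact_N=8)
print(c,ctrl.current_t(),ctrl.current_contact_force(),tip(),ctrl.current_grip_width()*91)
ims=[]
for n in("side","top"):
    cv2.imwrite(f"pics/{n}8.png",ctrl.read_camera(n))
a=cv2.imread("pics/side8.png")[60:230,220:420];b=cv2.imread("pics/top8.png")[140:310,220:420]
cv2.imwrite("pics/s8c.png",cv2.resize(np.hstack([a,b]),None,fx=2,fy=2,interpolation=cv2.INTER_CUBIC))
```

```text
25.1333 [-0.6616  0.4741  0.0782]
False 25.8333 [0.9239 0.6347 0.3478] [0.0003 0.1273 0.2726] 63.86792614578607
```

View pics/s8c.png

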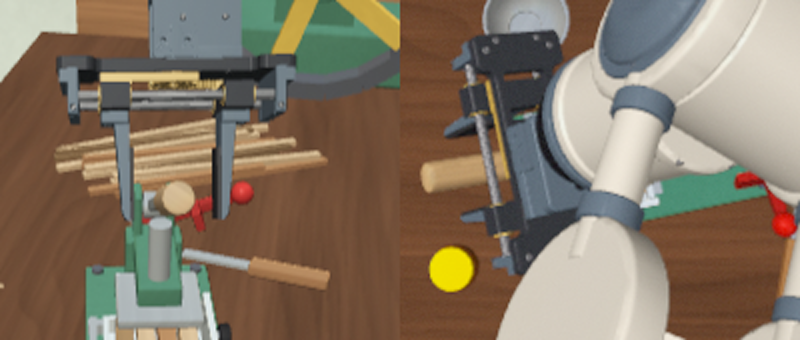

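The handle sits between the two fingers in the side view at about (309,158), the catch ball lies at (341,156), and the jar and bowl are untouched. I'll close the gripper and pull along the arc.

Run:
```python
from h import *
import cv2
def P(a,d=.016):return leverP(a,.242,d)
ctrl.command_gripper(0.0)
print(ctrl.current_t(),ctrl.current_grip_width()*91,ctrl.current_contact_force())
for a in [.06,.12,.18,.24,.30,.36,.42,.47,.50,.515,.53]:
    L=leverR(a)
    c=ctrl.move_l(T(P(a),L),vel=.07,ori=L,contact_N=25)
    print(round(a,3),c,ctrl.current_contact_force(),tip(),round(ctrl.current_grip_width()*91,1))
    if c or ctrl.current_contact_force()[2]>28:break
print(ctrl.current_t())
for n in("side","top"):
    cv2.imwrite(f"pics/{n}9.png",ctrl.read_camera(n))
a=cv2.imread("pics/side9.png")[110:330,220:400];b=cv2.imread("pics/top9.png")[140:360,220:400]
cv2.imwrite("pics/s9c.png",cv2.resize(np.hstack([a,b]),None,fx=2.2,fy=2.2,interpolation=cv2.INTER_CUBIC))
```

```text
26.6083 25.779025010145837 [ 5.0953  2.0337 -1.6936]
0.06 False [ 4.2098 -1.2309  2.8264] [0.0007 0.1334 0.2592] 25.1
0.12 False [ 4.5136 -2.2902  3.3533] [0.0007 0.1386 0.2456] 25.4
0.18 False [ 4.6907 -2.2919  4.6762] [0.0006 0.1431 0.2317] 25.2
0.24 False [ 5.5226 -2.4668  5.1082] [0.0007 0.1466 0.2177] 25.2
0.3 False [ 4.6707 -1.8226  4.3859] [0.0006 0.1493 0.2034] 25.4
0.36 False [ 4.2136 -1.6748  5.7581] [0.0007 0.1511 0.189 ] 25.6
0.42 False [ 3.5437 -1.854   6.2896] [0.0007 0.1521 0.1745] 25.1
0.47 False [ 3.5338 -2.1769  6.0291] [0.0007 0.1523 0.1624] 25.2
0.5 False [ 3.139  -0.9505  7.6589] [0.0007 0.1521 0.1551] 25.6
0.515 False [-1.7737 -0.8105 23.9097] [0.0009 0.1519 0.1527] 25.4
0.53 False [-4.0434 -1.5094 36.5124] [0.0011 0.1515 0.1498] 25.3
30.2
```

View pics/s9c.png

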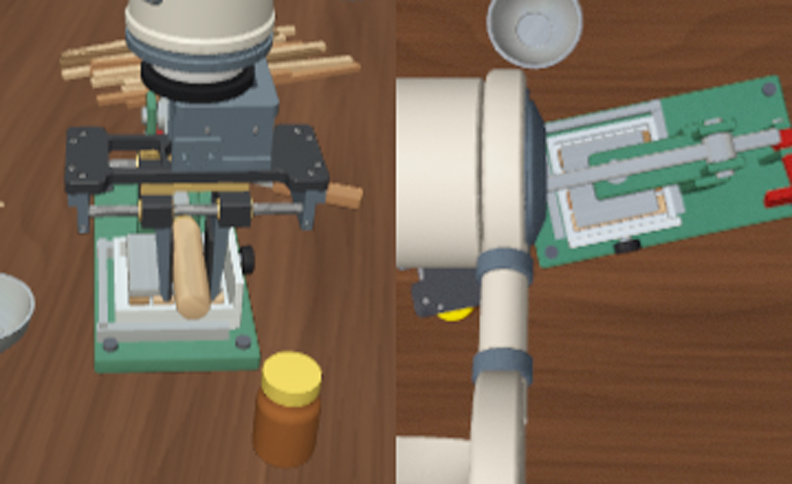

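Run:
```python
from h import *
import cv2
L=leverR(.515)
ctrl.move_l(T(leverP(.515,.242,.016),L),vel=.05,ori=L)
ctrl.sleep(0.7)
print(ctrl.current_t(),ctrl.current_contact_force(),tip(),ctrl.current_grip_width()*91,ctrl.current_dq())
print("knob top",proj("top",W(-.076,0,.059)),"side",proj("side",W(-.076,0,.059)),"ball1.25",proj("top",W(-.106,-.165,.135)),"handle end side",proj("side",W(0,.202,.170)))
b=ctrl.read_camera("top")[150:290,240:440];a=ctrl.read_camera("side")[110:330,220:400]
cv2.imwrite("pics/t10.png",cv2.resize(b,None,fx=4,fy=4,interpolation=cv2.INTER_CUBIC))
cv2.imwrite("pics/s10.png",cv2.resize(a,None,fx=2.7,fy=2.7,interpolation=cv2.INTER_CUBIC))
```

```text
31.25 [ 2.4901 -0.4084  8.7044] [0.0007 0.1518 0.1518] 25.35679508327471 [ 0.0246 -0.0201 -0.0714 -0.0365 -0.0373  0.0024]
knob top [325.0353 254.973 ] side [334.7798 227.3182] ball1.25 [411.7494 252.9689] handle end side [307.8649 249.6852]
```

View pics/t10.png

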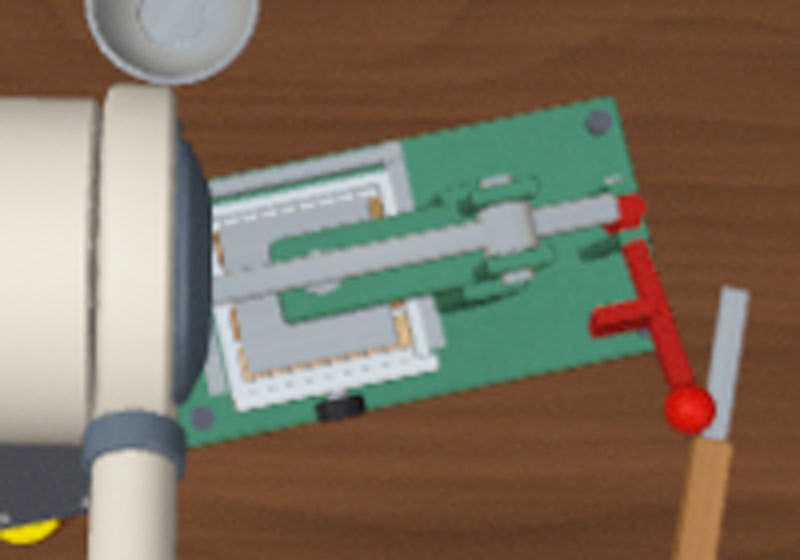

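View pics/s10.png

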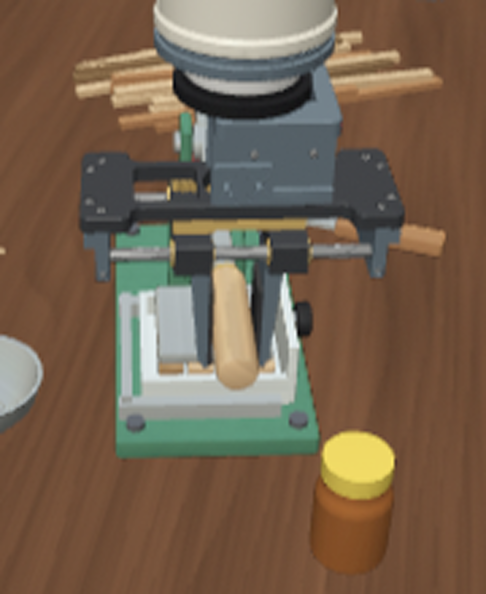

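Force is only 8.7 N here, about the spring's own push, so the lever may be just off its stop. I'll press on a little for a clear margin.

Run:
```python
from h import *
L=leverR(.515)
for d in(.017,.018,.019,.020,.021):
    ctrl.move_l(T(leverP(.515,.242,d),L),vel=.02,ori=L); f=ctrl.current_contact_force();print(d,f,tip())
    if f[2]>19:break
ctrl.sleep(1.0);print(ctrl.current_t(),ctrl.current_contact_force(),tip(),ctrl.current_grip_width()*91)
```

```text
0.017 [ 0.5797 -1.1135 14.9822] [0.0009 0.1517 0.1512]
0.018 [-0.5093 -0.2108 23.5403] [0.0009 0.1517 0.1507]
32.85 [-2.6578 -1.0736 23.7655] [0.0009 0.1518 0.1507] 25.423356422657516
```

Run:
```python
from bench import ctrl
print(ctrl.sign_off(),ctrl.current_t())
```

```text
the job is handed in; nothing more can be done
the job is handed in; nothing more can be done
```

I pushed the tray home, flipped the catch over towards the robot, pulled the lever down to its stop, and handed the job in at about 33 s with the gripper still holding the handle down.

- **Tray:** My first push missed. The fingertips passed over the tray and touched nothing, because the real tips end about 36 mm short of the reported TCP. A light table touch and the side camera both showed this, and I corrected for it from then on. The second push stopped at -0.0903 m in press x, against -0.091 m predicted for home. Another 10 N moved it only 0.2 mm. In the last pictures the knob was within about 2 to 3 pixels of where it should be when home.
- **Catch:** I swung the ball over to about 1.25 rad and released it. The last top view shows it lying well over, with its nose clear of the lever's tail. The ball's last position overhangs the chisel, about 100 mm above it.
- **Lever:** The stop was felt as a sharp rise in force, briefly 36 N through the fingers. I eased off to 8.7 N, which was too close to the spring's own push, so I pressed on again. The hold was a steady 23.8 N for 1 s, with the handle still gripped at 25.4 mm.
- **Bystanders:** The arm hid most of the jar in the last top view. As far as the last pictures show them, the jar, bowl and chisel have not moved.

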